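# Click the weekday dial on to baking day

## Task

The weekday dial on the worktop is a flat star-shaped thumbwheel. With a fingertip at its edge, flick the wheel round anticlockwise (seen from above) until its red lobe rests at the black pointer, and do not let it run a click past. Push lightly, without forcing the wheel, lifting or tipping the dial or shoving it along the worktop; leave the tin, the salt shaker and the lime alone, and finish with the hand clear.

Things in the scene. Friction and masses are not known exactly. Their poses are not given: they have to be found in the camera images.
- dial: Weekday dial standing loose on the worktop by its weight, about 1.1 kg (0.9 to 1.2 times that). Origin: centre of its underside, on the wheel's upright axis; +x points from the axis to the pointer. Round wooden foot, radius 70 mm, 12 mm high; grey drum, radius 34 mm, up to 31 mm; on top the flat thumbwheel, 32 to 50 mm above the worktop.
- hub (a point): Centre of the wheel's top, on its axis, 52 mm above the worktop. The wheel is a white disc of radius 40 mm with seven equal lobes, 51.4 degrees apart, each 10 mm wide, 18 mm high and reaching out to 78 mm from the axis. Between neighbouring lobes a gap about 46 mm wide (65 mm from the axis) is open down to the foot.
- pointer (a point): Tip of the black pointer, 82 mm from the wheel's axis on the dial's +x side (the side away from the robot), 58 mm above the worktop; it does not turn. Its post, 14 mm wide and 56 mm high, stands beyond the wheel on a small wooden tongue, 91 to 104 mm from the axis.
- red_lobe (a point): Point on top of the red lobe, 65 mm from the wheel's axis and 50 mm above the worktop; it turns with the wheel. The red lobe has a red stripe towards the hub; the six other lobes are white with a small dark dot.
- wheel (a joint): Turn of the wheel, rad: 0 with the red lobe at the pointer, growing anticlockwise from above. It clicks every 2 pi/7 = 0.898 rad (one lobe): at rest a lobe is at the pointer; pushed over half-way it snaps on by itself. 1 to 3 N at a lobe turns it. Hard stops at -5.0 and +1.3. It starts 2 to 5 clicks before 0, so only anticlockwise turning gets red there.
- tin: Small food tin, 75 mm across, 58 mm high, beside the dial; bystander. Origin: centre of its underside.
- salt_shaker: Glass salt shaker with a grey top, 44 mm across, 90 mm high, beside the dial; bystander. Origin: centre of its underside.
- lime: Green lime, 60x48x48 mm, beyond the dial on its left; bystander. Origin: centre of its underside.

How it is judged:
At the end, for the whole second after the job is handed in: The wheel rests on the click with the red lobe at the pointer (within 0.15 rad, still), the dial stands upright within 30 mm of where it stood, and the tin, shaker and lime within 20 mm of where they stood (value of joint wheel between -0.15 and 0.15 rad and velocity of joint wheel between -0.1 and 0.1 rad/s and distance of dial from where it was at the start of the episode below 0.03 m and angle between dial's own z axis and vertical below 0.05 rad and distance of each of tin, salt_shaker, lime from where it was at the start of the episode below 0.02 m); the robot touches nothing.
It fails at once if the wheel runs more than half a click past the pointer (value of joint wheel above 0.45 rad).
It fails at once if the dial is lifted by 10 mm or tipped (height (world z) of dial above 0.01 m or angle between dial's own z axis and vertical above 0.2 rad).
It fails at once if the dial is shoved more than 30 mm (distance of dial from where it was at the start of the episode above 0.03 m).
It fails at once if the wheel is forced with more than 25 N (contact force between the fingers and wheel above 25 N).
It fails at once if the tin, the salt shaker or the lime is moved more than 20 mm (distance of any of tin, salt_shaker, lime from where it was at the start of the episode above 0.02 m).
It also fails if it takes over 64 s, if anything falls off the work surface, if the arm or the gripper's body presses on something with over 40 N, if the wrist force passes 120 N, or if a joint passes its speed limit or range.

## Robot

A 6-joint arm with a two-finger parallel gripper is mounted at the origin on a cart in front of the work surface, level with it; the furniture and walls round the work are solid. World frame = base frame: x ahead of the robot, y to its left, z up, the work surface at z = 0. Lengths are in m, angles in rad, forces in N, time in s.
With the tool pointing down it reaches from about 0.3 to 0.85 m from the base axis. Payload 4.2 kg.
Tool frame: the origin (TCP) lies on the centre line of the jaws, within the pads' length; the fingertips stand 11 mm ahead of it and the grasp point (between the pads) lies 8 mm behind it; z points along the fingers, y is the line along which they close (so a half turn about z gives the same grasp; the last joint's range is limited). The gripper opens to 91 mm and grips with 3 to 60 N. Pads are 32 mm wide; open, the fingers measure 118 mm over their backs; the gripper's body (76 mm by 178 mm) begins 60 mm behind the grasp point.
Start: joints at [1.327, 0.32, 1.565, -0, 1.257, -0.02], TCP at [0.128, 0.561, 0.225] pointing down, gripper open.
Joint ranges: [-3.11, 3.11], [-0.84, 2.01], [0.21, 2.61], [-1.34, 4.49], [0.05, 2.63], [-2.56, 2.56]. Speed limits (rad/s): [2.57, 2.57, 3.14, 3.14, 3.14, 3.14].

## Interface

Orientations are given as a 3x3 rotation matrix whose columns are the frame's x, y, z axes.
In Python, from rig import * gives the robot as it stands. The module is installed in compiled form; this text tells all that it offers.
- The arm moves only by the tool move_arm, never from a script. Its argument "steps" is a list of rows, each a list of 3 entries, a list of its own where there are three numbers: the shift along the tool's x, y, z in m, then the turn, a rotation vector about the tool's x, y, z in rad, then the gripper command: -1 is shut, 1 is fully open, values between are in proportion. In form: [[[x, y, z], [wx, wy, wz], hand], ...]. A call has 1 to 12 rows; each row shifts and turns the commanded pose from where the row before left it, along the tool's axes as they then stand; what a row does not reach is not made up. A row lasts 1/10 s, in which the tool goes at most 50 mm and 8.59 degrees, less where a joint would pass 70% of its speed; a pose out of reach is approached as far as the arm can. A call with a gripper value outside its range is refused whole. The fingers move at their own pace and stop on an object; "newtons" is the grip in N (left out, the last holds). Time passes only in rows, so rows that do not move let the fingers close. It gives the time, the measured TCP pose, the force, the opening and the grip force at its end, in the units of the state.
- state(): the state, without advancing time (a new reading comes with each control period).
- capture(name): name is "scene" or "top" or "wrist"; returns a dict with "image" (420x560x3 uint8, blue, green, red), "K" (3x3 intrinsics, pixels), "rvec" (rotation vector, rad) and "tvec" (3), from world to camera coordinates, as OpenCV has them. Camera axes: x right, y down, z forward; pixel columns grow to the right and rows downward; lengths in m; the calibration is good to about 2 mm. A picture is of the moment at which its call begins. There is no depth.
- hand_in(): hands the job in; it is judged then, once.
The state is a dict: "t": time; "joints": joint angles; "joint_velocities": joint speeds; "effort": joint torques, N m; "eef_pos": TCP position; "tool_rot": TCP orientation; "force": force on the tool from outside, world axes, zero at the start; "wrist_torque": the same for the moment, N m; "gripper_width": finger opening in m; "grasp_force": force on a finger pad.
Only numpy, scipy, OpenCV 4.12 (cv2) and the standard library are available. Lean on these libraries where they do the work, as an engineer would, in place of code of your own. Each camera call takes 0.05 s, during which the arm holds its last target. There are 200 camera calls.

## Working session

There is one attempt and no reset: what is moved stays moved. The work goes in short steps, Python scripts to look and compute and a tool call to move; the robot and the scene stay as the last step left them, time stands still between calls to the robot, and variables do not carry over. Pictures are saved under pics/ and viewed, at most 10 in all, crops included, and the job is handed in when it is done.

Besides the shell and the picture viewer there is one more tool, called after "Request:" as name(argument=value, ...), one argument or row to a line, values as JSON. move_arm: Moves the arm, as the interface text tells. Its arguments: {"type":"object","properties":{"steps":{"type":"array"},"newtons":{"type":"number"}},"required":["steps"]}

```bash
mkdir -p pics; cat > h.py <<'E'
from rig import *
import cv2, numpy as np
def cast(c,uv,z):
    R=cv2.Rodrigues(np.array(c["rvec"],float))[0]; t=np.array(c["tvec"],float).ravel()
    o=-R.T@t
    p=cv2.undistortPoints(np.array(uv,float).reshape(-1,1,2),np.array(c["K"],float),None).reshape(-1,2)
    d=np.c_[p,np.ones(len(p))]@R
    return o+d*((z-o[2])/d[:,2])[:,None]
def proj(c,P):
    return cv2.projectPoints(np.array(P,float).reshape(-1,1,3),np.array(c["rvec"],float),np.array(c["tvec"],float),np.array(c["K"],float),None)[0].reshape(-1,2)
E
python3 - <<'E'
from h import *
s=state();print(s["t"],s["eef_pos"],s["tool_rot"],s["gripper_width"])
a=capture("scene");b=capture("top")
cv2.imwrite("pics/top.png",b["image"]);cv2.imwrite("pics/scene.png",a["image"])
E
```

```text
0.0 [0.12750262 0.56019213 0.22413782] [[-9.75060773e-01  2.21937647e-01 -4.11617383e-04]
 [ 2.21938028e-01  9.75059299e-01 -1.69585500e-03]
 [ 2.49772872e-05 -1.74491524e-03 -9.99998477e-01]] 0.09128652394392327
```

View pics/top.png

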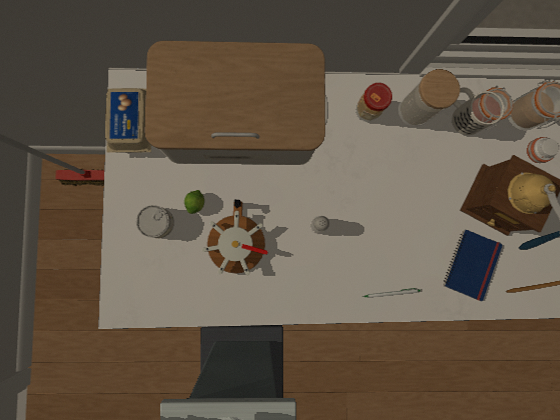

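View pics/scene.png

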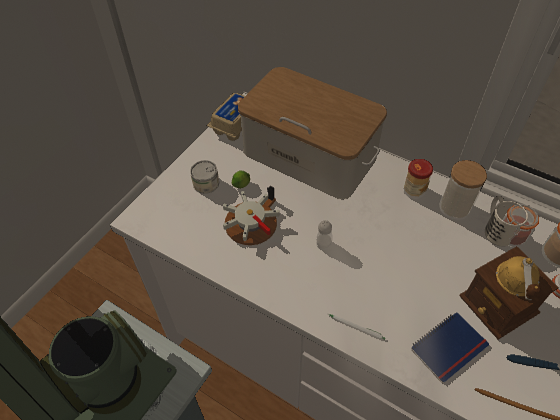

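The top view shows the dial hub at about (236,244), the pointer at (238,203), the red lobe pointing right to about (266,252), the tin at (155,221), the lime at (194,202) and the shaker at (320,224). The red lobe is about 2 clicks before the pointer.

```bash
python3 - <<'E'
from h import *
b=capture("top");im=b["image"].astype(int)
B,G,R=im[...,0],im[...,1],im[...,2]
roi=np.zeros(B.shape,bool);roi[190:285,195:285]=1
def pts(m):
    v,u=np.nonzero(m&roi);return np.c_[u,v].astype(float)
red=pts((R>130)&(G<60)&(B<60)); blk=pts((R<45)&(G<45)&(B<45))
blk=blk[(blk[:,1]<210)]
wood=pts((R-B>40)&(R>70)&(G>45)); 
yel=pts((R>170)&(G>110)&(B<110))
print("red",len(red),cast(b,red,.05).mean(0)); 
pr=cast(b,red,.05)
print("blk",len(blk),cast(b,blk,.058).mean(0))
print("yel",len(yel),cast(b,yel,.052).mean(0))
print("hub px",cast(b,[[236,244]],.052))
h=cast(b,yel,.052).mean(0)
# foot circle
mask=((R-B>30)&(R-G>15)&roi).astype(np.uint8)
c=max(cv2.findContours(mask,0,1)[0],key=cv2.contourArea).reshape(-1,2)
print("foot",[cast(b,[x],.012).round(4) for x in [cv2.minEnclosingCircle(c)[0]]],cv2.minEnclosingCircle(c))
d=pr[:,:2]-h[:2];r=np.hypot(*d.T);print("red r",r.min(),r.max());d=d.mean(0)
p=cast(b,blk,.058).mean(0)[:2]-h[:2]
print("ang red",np.arctan2(d[1],d[0]),"ptr",np.arctan2(p[1],p[0]),np.hypot(*p))
for n,q,z in [("tin",(155,221),.058),("lime",(194,202),.03),("shaker",(320,224),.09)]: print(n,cast(b,[q],z))
cr=cv2.resize(b["image"][185:290,185:305],None,fx=5,fy=5,interpolation=cv2.INTER_CUBIC);cv2.imwrite("pics/crop.png",cr)
E
```

```text
red 44 [ 0.50596093 -0.07212028  0.05      ]
blk 54 [ 0.61739273 -0.0030511   0.058     ]Traceback (most recent call last):
  File "<stdin>", line 14, in <module>
  File "h.py", line 6, in cast
    p=cv2.undistortPoints(np.array(uv,float).reshape(-1,1,2),np.array(c["K"],float),None).reshape(-1,2)
      ~~~~~~~~~~~~~~~~~~~^^^^^^^^^^^^^^^^^^^^^^^^^^^^^^^^^^^^^^^^^^^^^^^^^^^^^^^^^^^^^^^^
cv2.error: OpenCV(4.12.0) /io/opencv/modules/calib3d/src/undistort.dispatch.cpp:347: error: (-215:Assertion failed) CV_IS_MAT(_src) && CV_IS_MAT(_dst) && (_src->rows == 1 || _src->cols == 1) && (_dst->rows == 1 || _dst->cols == 1) && _src->cols + _src->rows - 1 == _dst->rows + _dst->cols - 1 && (CV_MAT_TYPE(_src->type) == CV_32FC2 || CV_MAT_TYPE(_src->type) == CV_64FC2) && (CV_MAT_TYPE(_dst->type) == CV_32FC2 || CV_MAT_TYPE(_dst->type) == CV_64FC2) in function 'cvUndistortPointsInternal'
```

```bash
python3 - <<'E'
from h import *
b=capture("top");im=b["image"].astype(int)
B,G,R=im[...,0],im[...,1],im[...,2]
roi=np.zeros(B.shape,bool);roi[190:285,195:285]=1
def pts(m):
    v,u=np.nonzero(m&roi);return np.c_[u,v].astype(float)
red=pts((R>130)&(G<60)&(B<60)); blk=pts((R<45)&(G<45)&(B<45))
blk=blk[(blk[:,1]<210)]
hs=cast(b,[[236,244]],.052)[0]
pr=cast(b,red,.05)
print("hub px",hs,"mean px/m",np.linalg.norm(proj(b,[[.5,0,.05]])-proj(b,[[.6,0,.05]]))*10)
mask=((R-B>30)&(R-G>15)&roi).astype(np.uint8)
c=max(cv2.findContours(mask,0,1)[0],key=cv2.contourArea).reshape(-1,2)
for h in (hs,):
    d=pr[:,:2]-h[:2];r=np.hypot(*d.T);print("red r",r.min(),r.max());d=d.mean(0)
    p=cast(b,blk,.058).mean(0)[:2]-h[:2]
    print("ang red",np.arctan2(d[1],d[0]),"ptr",np.arctan2(p[1],p[0]),np.hypot(*p))
for n,q,z in [("tin",(155,221),.058),("lime",(194,202),.03),("shaker",(320,224),.09)]: print(n,cast(b,[q],z))
# foot outline via points on circle
allm=cv2.morphologyEx(((R-B>20)&roi).astype(np.uint8),cv2.MORPH_OPEN,np.ones((3,3)))
c=max(cv2.findContours(allm,0,1)[0],key=cv2.contourArea).reshape(-1,2);c=c[c[:,1]>240].astype(float)
P=cast(b,c,.012)[:,:2];k=cv2.convexHull(P.astype(np.float32)).reshape(-1,2)
from scipy.optimize import least_squares
f=least_squares(lambda x:np.hypot(k[:,0]-x[0],k[:,1]-x[1])-.07,hs[:2],loss="soft_l1",f_scale=.002);print("foot",f.x,np.abs(f.fun).max())
cr=cv2.resize(b["image"][185:290,185:305],None,fx=5,fy=5,interpolation=cv2.INTER_CUBIC);cv2.imwrite("pics/crop.png",cr)
E
```

```text
hub px [ 0.52003936 -0.0199709   0.052     ] mean px/m 432.42717660077324
red r 0.03640099363735608 0.07222314592161311
ang red -1.8381158578324674 ptr 0.16175903608201306 0.09857874261058656
tin [[0.57132214 0.16505718 0.058     ]]
lime [[0.6188259  0.08177064 0.03      ]]
shaker [[ 0.56550262 -0.20860424  0.09      ]]
foot [ 0.48584155 -0.02163598] 0.04692826733444762
```

View pics/crop.png

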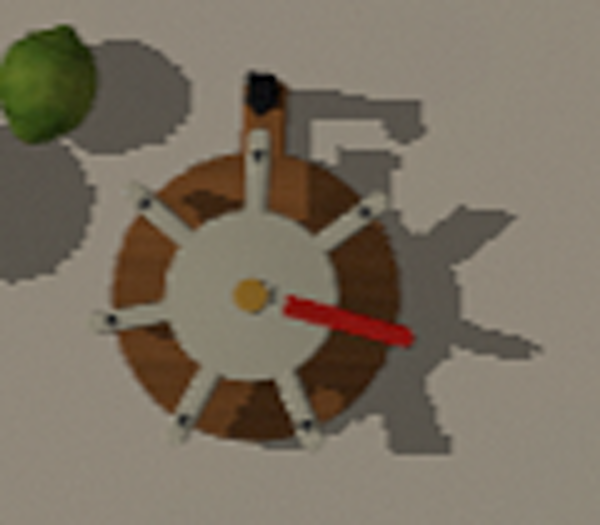

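The crop shows the hub at (251,295), the white-lobe dots, the pointer at (262,92) and the red tip at (410,338). That puts red 2 clicks before the pointer. I'll cage the closed fingers in the robot-side gap at +128.6° and sweep it 103° anticlockwise.

```bash
python3 - <<'E'
from h import *
from scipy.optimize import least_squares
from scipy.spatial.transform import Rotation as Ro
b=capture("top")
D=np.array([(257,155),(365,211),(307,425),(182,422),(110,320),(145,203)],float)
f=lambda q:(np.array(q,float)+.5)/5-.5+[185,185]
P=cast(b,f(D),.05)[:,:2]; k=np.array([0,-1,-3,-4,-5,-6])*2*np.pi/7
r=least_squares(lambda x:(np.c_[x[0]+x[2]*np.cos(k+x[3]),x[1]+x[2]*np.sin(k+x[3])]-P).ravel(),[.52,-.018,.07,0])
print(r.x,np.degrees(r.x[3]),np.abs(r.fun).max())
print("hub",cast(b,f([[251,295]]),.054),"ptr",cast(b,f([[262,92]]),.058),"red",cast(b,f([[410,338]]),.05))
h=r.x[:2];th=r.x[3]+np.pi*2/7*2.5
t=h+.072*np.r_[np.cos(th),np.sin(th)]
s=state();Rm=np.array(s["tool_rot"]);y=-np.r_[np.cos(th),np.sin(th),0];z=np.r_[0,0,-1.];x=np.cross(y,z)
T=np.c_[x,y,z];print("target",t,"th",np.degrees(th))
print("rotvec tool",Ro.from_matrix(Rm.T@T).as_rotvec())
# 16 equal screw rows: straight line in world; print tool shifts
w=Ro.from_matrix(Rm.T@T).as_rotvec()/17
p0=np.array(s["eef_pos"]);p1=np.r_[t,.16]
for i in range(17):
    Ri=Rm@Ro.from_rotvec(w*i).as_matrix();print((Ri.T@((p1-p0)/17)).round(4),end=" ")
E
```

```text
[ 0.5209355  -0.01690496  0.06529446 -0.03410055] -1.953817580696375 0.0005098317460610069
hub [[ 0.52093045 -0.01731143  0.054     ]] ptr [[ 0.61438201 -0.02140292  0.058     ]] red [[ 0.50157408 -0.09065344  0.05      ]]
target [0.47798955 0.0408847 ] th 126.6176109907322
rotvec tool [-4.09708585e-04  7.91759257e-04  2.27869579e+00]
[-0.0269 -0.0252  0.0038] [-0.03   -0.0214  0.0038] [-0.0326 -0.0172  0.0038] [-0.0346 -0.0127  0.0038] [-0.036  -0.008   0.0038] [-0.0367 -0.0031  0.0038] [-0.0368  0.0019  0.0038] [-0.0362  0.0068  0.0038] [-0.035   0.0116  0.0038] [-0.0332  0.0161  0.0038] [-0.0307  0.0204  0.0038] [-0.0277  0.0243  0.0038] [-0.0242  0.0278  0.0038] [-0.0203  0.0308  0.0038] [-0.016   0.0332  0.0038] [-0.0114  0.0351  0.0038] [-0.0066  0.0363  0.0038]
```

Request:
move_arm(
  steps=[
    [[-0.027, -0.025, 0.004], [0, 0, 0.134], -1],
    [[-0.03, -0.0214, 0.004], [0, 0, 0.134], -1],
    [[-0.0326, -0.0172, 0.004], [0, 0, 0.134], -1],
    [[-0.0346, -0.0127, 0.004], [0, 0, 0.134], -1],
    [[-0.036, -0.008, 0.004], [0, 0, 0.134], -1],
    [[-0.0367, -0.0031, 0.004], [0, 0, 0.134], -1],
    [[-0.0368, 0.0019, 0.004], [0, 0, 0.134], -1],
    [[-0.0362, 0.0068, 0.004], [0, 0, 0.134], -1],
    [[-0.035, 0.0116, 0.004], [0, 0, 0.134], -1],
    [[-0.0332, 0.0161, 0.004], [0, 0, 0.134], -1],
    [[-0.0307, 0.0204, 0.004], [0, 0, 0.134], -1],
    [[-0.0277, 0.0243, 0.004], [0, 0, 0.134], -1],
  ],
  newtons=5,
)

```text
t: 1.45
eef_pos: [0.3758, 0.1929, 0.1769]
tool_rot: [[0.263, 0.965, 0.0], [0.965, -0.263, 0.0], [0.0, 0.0, -1.0]]
force: [0.3, 0.9, -0.7]
gripper_width: 0.0008
grasp_force: 0.0
```

Request:
move_arm(
  steps=[
    [[-0.0242, 0.0278, 0.004], [0, 0, 0.134], -1],
    [[-0.0203, 0.0308, 0.004], [0, 0, 0.134], -1],
    [[-0.016, 0.0332, 0.004], [0, 0, 0.134], -1],
    [[-0.0114, 0.0351, 0.004], [0, 0, 0.134], -1],
    [[-0.0066, 0.0363, 0.004], [0, 0, 0.134], -1],
    [[0, 0, 0], [0, 0, 0], -1],
    [[0, 0, 0], [0, 0, 0], -1],
    [[0, 0, 0], [0, 0, 0], -1],
  ],
)

```text
t: 2.25
eef_pos: [0.4776, 0.0419, 0.1569]
tool_rot: [[0.801, 0.598, -0.001], [0.598, -0.801, 0.0], [-0.0, -0.001, -1.0]]
force: [-0.1, -0.4, 0.0]
gripper_width: 0.0005
grasp_force: 0.0
```

```bash
cat > err.py <<'E'
from h import *
from scipy.spatial.transform import Rotation as Ro
s=state();Rm=np.array(s["tool_rot"]);p=np.array(s["eef_pos"])
th=np.radians(126.618);y=-np.r_[np.cos(th),np.sin(th),0];T=np.c_[np.cross(y,[0,0,-1]),y,[0,0,-1]]
t=np.r_[.5209-.072*y[0],-.0169-.072*y[1],.16]
print(s["t"],p,"shift",Rm.T@(t-p),"rot",Ro.from_matrix(Rm.T@T).as_rotvec(),s["gripper_width"],s["force"])
E
python3 err.py; python3 - <<'E'
from h import *
cv2.imwrite("pics/w1.png",capture("wrist")["image"])
E
```

```text
2.25 [0.47760857 0.04192263 0.15691289] shift [-0.00034218  0.00103241 -0.00308772] rot [-0.00067491  0.00026215  0.00195663] 0.0004600998225847246 [-0.12469627 -0.41413539  0.03490189]
```

View pics/w1.png

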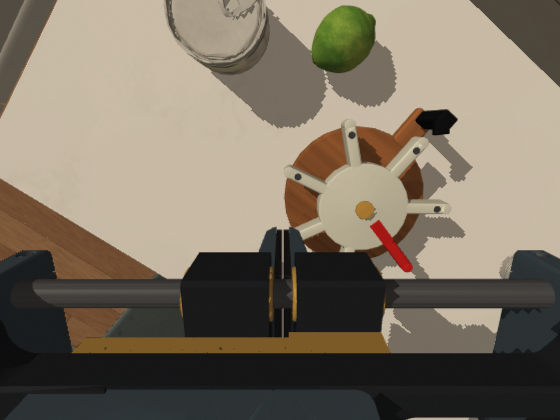

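The wrist view shows the closed fingers at (282,240) and the hub at (364,210). The gap below the fingertips is hidden behind the hand, so I'll check the hub estimate with the dots.

```bash
python3 - <<'E'
from h import *
c=capture("wrist")
P=cast(c,[(298,177),(350,134),(417,150),(441,209)],.05)[:,:2]
for p,k in zip(P,[2,1,0,-1]):
    a=-.0341+k*2*np.pi/7; print(p, p-(np.r_[.5209,-.0169]+.065*np.r_[np.cos(a),np.sin(a)]))
E
```

```text
[0.51054417 0.04917582] [0.00193911 0.00224922]
[0.56508825 0.03656706] [0.00195238 0.00405925]
[ 0.58885248 -0.01712525] [0.00299027 0.00199082]
[ 0.56382281 -0.0699009 ] [ 0.00415213 -0.0008297 ]
```

Request:
move_arm(
  steps=[
    [[0.0014, 0.001, 0.02], [0, 0, 0.002], -1],
    [[0, 0, 0.02], [0, 0, 0], -1],
    [[0, 0, 0.02], [0, 0, 0], -1],
    [[0, 0, 0.013], [0, 0, 0], -1],
    [[0, 0, 0.006], [0, 0, 0], -1],
    [[0, 0, 0.006], [0, 0, 0], -1],
    [[0, 0, 0.006], [0, 0, 0], -1],
    [[0, 0, 0], [0, 0, 0], -1],
    [[0, 0, 0], [0, 0, 0], -1],
  ],
)

```text
t: 3.25
eef_pos: [0.4802, 0.0415, 0.0662]
tool_rot: [[0.803, 0.595, 0.001], [0.595, -0.803, 0.0], [0.001, 0.0, -1.0]]
force: [0.2, 0.2, 0.3]
gripper_width: 0.0001
grasp_force: 0.0
```

Request:
move_arm(
  steps=[
    [[0, 0, 0.004], [0, 0, 0], -1],
    [[0, 0, 0.004], [0, 0, 0], -1],
    [[0, 0, 0], [0, 0, 0], -1],
  ],
)

```text
t: 3.55
eef_pos: [0.4796, 0.0413, 0.0574]
tool_rot: [[0.803, 0.595, -0.001], [0.595, -0.803, 0.0], [-0.001, -0.001, -1.0]]
force: [-0.5, 1.1, -0.7]
gripper_width: 0.0006
grasp_force: 0.0
```

Request:
move_arm(
  steps=[
    [[0, 0, 0.004], [0, 0, 0], -1],
    [[0, 0, 0.004], [0, 0, 0], -1],
    [[0, 0, 0.004], [0, 0, 0], -1],
    [[0, 0, 0.004], [0, 0, 0], -1],
    [[0, 0, 0.004], [0, 0, 0], -1],
    [[0, 0, 0], [0, 0, 0], -1],
  ],
)

```text
t: 4.15
eef_pos: [0.4795, 0.0414, 0.0373]
tool_rot: [[0.803, 0.595, -0.001], [0.595, -0.803, 0.0], [-0.001, -0.001, -1.0]]
force: [-0.3, -1.1, -0.7]
gripper_width: 0.0006
grasp_force: 0.0
```

Request:
move_arm(
  steps=[
    [[-0.0027, 5e-05, 0], [0, 0, -0.0374], -1],
    [[-0.0027, 5e-05, 0], [0, 0, -0.0374], -1],
    [[-0.0027, 5e-05, 0], [0, 0, -0.0374], -1],
    [[-0.0027, 5e-05, 0], [0, 0, -0.0374], -1],
    [[-0.0027, 5e-05, 0], [0, 0, -0.0374], -1],
    [[-0.0027, 5e-05, 0], [0, 0, -0.0374], -1],
    [[-0.0027, 5e-05, 0], [0, 0, -0.0374], -1],
    [[-0.0027, 5e-05, 0], [0, 0, -0.0374], -1],
  ],
)

```text
t: 4.95
eef_pos: [0.4653, 0.0264, 0.0381]
tool_rot: [[0.591, 0.807, 0.001], [0.807, -0.591, 0.001], [0.001, 0.001, -1.0]]
force: [0.6, 1.1, -2.0]
gripper_width: 0.0008
grasp_force: 0.7
```

Request:
move_arm(
  steps=[
    [[-0.0027, 5e-05, 0], [0, 0, -0.0374], -1],
    [[-0.0027, 5e-05, 0], [0, 0, -0.0374], -1],
    [[-0.0027, 5e-05, 0], [0, 0, -0.0374], -1],
    [[-0.0027, 5e-05, 0], [0, 0, -0.0374], -1],
  ],
)

```text
t: 5.35
eef_pos: [0.4595, 0.017, 0.0381]
tool_rot: [[0.464, 0.886, 0.001], [0.886, -0.464, 0.0], [0.001, 0.001, -1.0]]
force: [0.5, -0.3, -0.8]
gripper_width: 0.0004
grasp_force: 0.3
```

```bash
python3 - <<'E'
from h import *
b=capture("top")["image"][185:290,185:305];w=capture("wrist")["image"]
b=cv2.resize(b,None,fx=4,fy=4,interpolation=cv2.INTER_CUBIC)
o=np.zeros((420,800,3),np.uint8);o[:,:320]=b[:,80:400];o[:,320:]=w[:,80:]
cv2.imwrite("pics/m1.png",o)
E
```

```text
(no output)
```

View pics/m1.png

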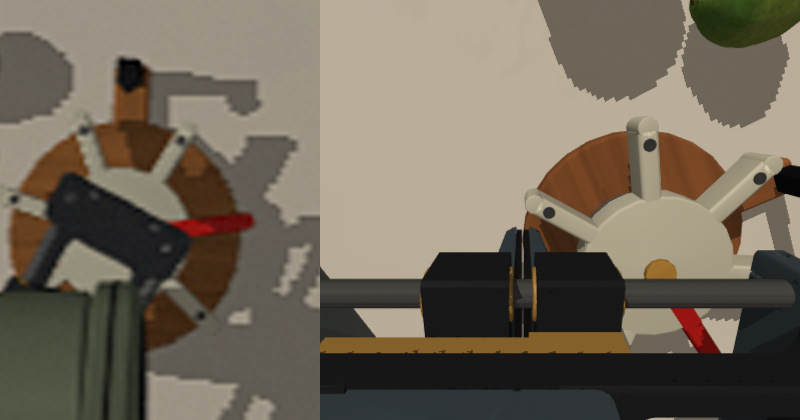

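The wheel is turning: the red tip is now at about (250,222) in the left half, roughly 20° on. The dial hasn't moved, and forces are low. Continuing the arc.

Request:
move_arm(
  steps=[
    [[-0.0027, 5e-05, 0], [0, 0, -0.0374], -1],
    [[-0.0027, 5e-05, 0], [0, 0, -0.0374], -1],
    [[-0.0027, 5e-05, 0], [0, 0, -0.0374], -1],
    [[-0.0027, 5e-05, 0], [0, 0, -0.0374], -1],
    [[-0.0027, 5e-05, 0], [0, 0, -0.0374], -1],
    [[-0.0027, 5e-05, 0], [0, 0, -0.0374], -1],
    [[-0.0027, 5e-05, 0], [0, 0, -0.0374], -1],
    [[-0.0027, 5e-05, 0], [0, 0, -0.0374], -1],
    [[-0.0027, 5e-05, 0], [0, 0, -0.0374], -1],
    [[-0.0027, 5e-05, 0], [0, 0, -0.0374], -1],
    [[-0.0027, 5e-05, 0], [0, 0, -0.0374], -1],
    [[-0.0027, 5e-05, 0], [0, 0, -0.0374], -1],
  ],
)

```text
t: 6.65
eef_pos: [0.4509, -0.0141, 0.038]
tool_rot: [[0.035, 0.999, 0.0], [0.999, -0.035, 0.0], [0.0, 0.0, -1.0]]
force: [0.7, 0.3, 0.4]
gripper_width: 0.0003
grasp_force: 0.0
```

```bash
cat > q.py <<'E'
from h import *
b=capture("top");im=b["image"].astype(int);B,G,R=im[...,0],im[...,1],im[...,2]
m=(R>130)&(G<60)&(B<60);m[:190]=0;m[285:]=0;m[:,:195]=0;m[:,285:]=0
v,u=np.nonzero(m);q=cast(b,np.c_[u,v],.05)[:,:2]-[.5215,-.0165];r=np.hypot(*q.T)
k=(r>.03)&(r<.08);d=q[k].mean(0);print("red deg rel",np.degrees(np.arctan2(d[1],d[0])+.034),k.sum())
s=state();p=np.array(s["eef_pos"]);e=p[:2]-[.5215,-.0165];print("finger th",np.degrees(np.arctan2(e[1],e[0])+.034)%360,np.hypot(*e),p,s["force"],s["t"])
E
python3 q.py
```

```text
red deg rel -51.48587180260356 61
finger th 180.22929109506106 0.07069209569376876 [ 0.45083971 -0.01437969  0.03799001] [ 0.88233941  0.45654364 -0.06188338] 6.7
```

Exactly one click done; the finger is centred in its gap. Second click.

Request:
move_arm(
  steps=[
    [[-0.0027, 5e-05, 0], [0, 0, -0.0374], -1],
    [[-0.0027, 5e-05, 0], [0, 0, -0.0374], -1],
    [[-0.0027, 5e-05, 0], [0, 0, -0.0374], -1],
    [[-0.0027, 5e-05, 0], [0, 0, -0.0374], -1],
    [[-0.0027, 5e-05, 0], [0, 0, -0.0374], -1],
    [[-0.0027, 5e-05, 0], [0, 0, -0.0374], -1],
    [[-0.0027, 5e-05, 0], [0, 0, -0.0374], -1],
    [[-0.0027, 5e-05, 0], [0, 0, -0.0374], -1],
    [[-0.0027, 5e-05, 0], [0, 0, -0.0374], -1],
    [[-0.0027, 5e-05, 0], [0, 0, -0.0374], -1],
    [[-0.0027, 5e-05, 0], [0, 0, -0.0374], -1],
    [[-0.0027, 5e-05, 0], [0, 0, -0.0374], -1],
  ],
)

```text
t: 7.9
eef_pos: [0.4568, -0.0454, 0.0379]
tool_rot: [[-0.402, 0.916, -0.0], [0.916, 0.402, 0.0], [0.0, 0.0, -1.0]]
force: [0.5, 0.8, -0.2]
gripper_width: 0.0007
grasp_force: 0.3
```

Request:
move_arm(
  steps=[
    [[-0.0027, 5e-05, 0], [0, 0, -0.0374], -1],
    [[-0.0027, 5e-05, 0], [0, 0, -0.0374], -1],
    [[-0.0027, 5e-05, 0], [0, 0, -0.0374], -1],
    [[-0.0027, 5e-05, 0], [0, 0, -0.0374], -1],
    [[-0.0027, 5e-05, 0], [0, 0, -0.0374], -1],
    [[-0.0027, 5e-05, 0], [0, 0, -0.0374], -1],
    [[-0.0027, 5e-05, 0], [0, 0, -0.0374], -1],
    [[-0.0027, 5e-05, 0], [0, 0, -0.0374], -1],
    [[-0.0027, 5e-05, 0], [0, 0, -0.0374], -1],
    [[-0.0027, 5e-05, 0], [0, 0, -0.0374], -1],
    [[-0.0027, 5e-05, 0], [0, 0, -0.0374], -1],
    [[0, 0, 0], [0, 0, 0], -1],
  ],
)

```text
t: 9.1
eef_pos: [0.4743, -0.0697, 0.038]
tool_rot: [[-0.733, 0.68, 0.0], [0.68, 0.733, 0.0], [-0.0, 0.0, -1.0]]
force: [0.0, -0.1, 0.2]
gripper_width: 0.0004
grasp_force: 0.0
```

```bash
python3 q.py
```

```text
red deg rel 0.9287477468774353 58
finger th 230.17132704774176 0.07121251690656726 [ 0.47405611 -0.0696065   0.03793784] [ 0.32198938  0.01049866 -0.62506878] 9.15
```

The red lobe is at the pointer. Lifting clear.

Request:
move_arm(
  steps=[
    [[0, 0, -0.005], [0, 0, 0], -1],
    [[0, 0, -0.01], [0, 0, 0], -1],
    [[0, 0, -0.015], [0, 0, 0], -1],
    [[0, 0, -0.02], [0, 0, 0], -1],
    [[0, 0, -0.03], [0, 0, 0], -1],
    [[0, -0.03, -0.03], [0, 0, 0], -1],
    [[0, -0.03, -0.03], [0, 0, 0], -1],
    [[0, -0.03, 0], [0, 0, 0], -1],
    [[0, 0, 0], [0, 0, 0], -1],
    [[0, 0, 0], [0, 0, 0], -1],
    [[0, 0, 0], [0, 0, 0], -1],
    [[0, 0, 0], [0, 0, 0], -1],
  ],
)

```text
t: 10.35
eef_pos: [0.4132, -0.1352, 0.1777]
tool_rot: [[-0.735, 0.678, -0.0], [0.678, 0.735, 0.0], [0.001, 0.0, -1.0]]
force: [0.3, -0.4, -0.2]
gripper_width: 0.0006
grasp_force: 0.0
```

```bash
python3 q.py; python3 - <<'E'
from h import *
b=capture("top")["image"][170:290,130:340]
cv2.imwrite("pics/fin.png",cv2.resize(b,None,fx=3,fy=3,interpolation=cv2.INTER_CUBIC))
E
```

```text
red deg rel 0.24874467081182927 63
finger th 229.57028540297995 0.16064853229882334 [ 0.41322034 -0.13517378  0.17760159] [ 0.68735431 -0.24096241  0.31521934] 10.4
```

View pics/fin.png

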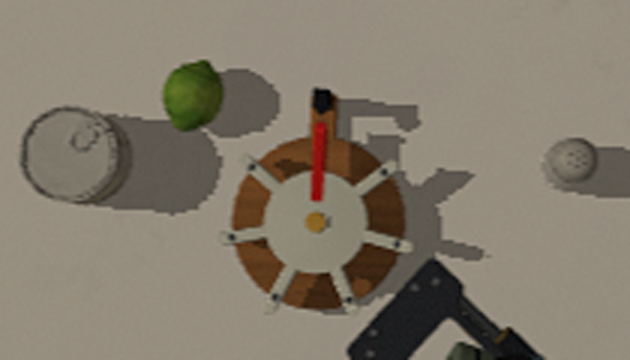

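The red lobe, tip at about (321,125), rests at the pointer at (321,100). The tin, lime and shaker haven't moved, and the hand is clear.

```bash
python3 -c "
from rig import *
print(hand_in())"
```

```text
the job is handed in; nothing more can be done
None
```

The wheel was turned two clicks anticlockwise and the red lobe rests at the pointer (about 0.2° off in the last image), with the dial and bystanders not visibly moved and the hand clear; the job is handed in, but no verdict was returned.

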